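# Pump up the varnish sprayer on the parasol bench

### The arm

A 6-joint arm with a two-finger parallel gripper is mounted at the origin on the work surface. World frame = base frame: x ahead of the robot, y to its left, z up, the work surface at z = 0. Lengths are in m, angles in rad, forces in N, time in s.
With the tool pointing down it reaches from about 0.375 to 0.9 m from the base axis. Payload 3.1 kg.
Tool frame: the origin (TCP) lies midway between the tips of the shut fingers; the grasp point (between the pads) lies 19 mm behind it; z points along the fingers, y is the line along which they close (so a half turn about z gives the same grasp; the last joint's range is limited). The gripper opens to 85 mm and grips with 20 to 120 N. Pads are 22 mm wide; open, the fingers measure 114 mm over their backs; the gripper's body (76 mm by 85 mm) begins 54 mm behind the grasp point. The pads swing forward as they close: fully open they stand 13 mm farther back than shut.
Start: joints at [1.149, 0.527, 1.433, -0, 1.181, -0.178], TCP at [0.15, 0.607, 0.231] pointing down, gripper open.
Joint ranges: [-3.08, 3.08], [-0.75, 2.2], [0.22, 2.44], [-1.43, 4.57], [0, 2.65], [-2.85, 2.85]. Speed limits (rad/s): [2.79, 2.79, 3.14, 3.14, 3.14, 3.14].

### API

Orientations are given as a unit quaternion [x, y, z, w].
In Python, from station import manip gives the robot as it stands.
- The arm moves only by the tool step_arm, never from a script. Its argument "targets" is text: rows parted by semicolons, each of 4 numbers parted by spaces: the shift along the tool's x, y, z in mm, then the turn about the tool's z in degrees. A call has 1 to 12 rows; each row is the pose to reach, as a shift and turn from the pose commanded when the call began, along the tool's axes at that moment; what a row does not reach only later rows make up. A row lasts 1/10 s, in which the tool goes at most 50 mm and 8.59 degrees, less where a joint would pass 70% of its speed; a pose out of reach is approached as far as the arm can. A call with a gripper value outside its range is refused whole. "gripper" is the closure, from 0 (fully open) to 1 (shut), set as the call begins (left out, the last holds). The fingers move at their own pace and stop on an object; "squeeze" is the grip in N (left out, the last holds). Time passes only in rows, so rows that repeat a pose let the fingers close. It gives the time, the measured TCP pose, the force, the opening and the grip force at its end, in the units of the state.
- manip.sense(): the state, without advancing time (a new reading comes with each control period).
- manip.snapshot(name): name is "side" or "top"; returns the picture (420x560x3 uint8, red, green, blue); there is no depth.
- manip.get_calibration(name): a dict with "fov_y" (degrees; the focal length in pixels is half the picture's height over the tangent of half this angle, whatever the lens; pixels are square), "cx", "cy" (the principal point, pixels), "extrinsics" (4x4, takes a point from camera to world coordinates). Camera axes: x right, y down, z forward; pixel columns grow to the right and rows downward; lengths in m; the calibration is good to about 2 mm. A picture is of the moment at which its call begins. get_calibration takes no time and is no camera call.
- manip.sign_off(): hands the job in; it is judged then, once.
Trained networks look in the newest picture that a camera, given by its name, has taken for a name from the list of things; names that differ only in an ending like _2 or _b are one class to them, and where a whole thing is asked for, a point or a joint stands for the part that bears it (a point fixed in the world has none). Each returns a list of dicts, best first, with "p" (0 to 1); they miss things now and then, are a little off and sometimes report something else, mostly with a low value. They report only what shows in the picture. A call takes as long as a camera call. They do not tell look-alikes from the thing itself.
- manip.recognise(camera, query): "position" ([column, row] in pixels, amid what is visible of it).
- manip.masks_of(camera, query): "pixels" (420x560 bool, what is visible of it) and "position" ([column, row] in pixels, amid what is visible of it).
- manip.mark_of(camera, query): "position" ([column, row] in pixels: a listed point, or the origin of a listed thing).
The state is a dict: "t": time; "q": joint angles; "qd": joint speeds; "tau": joint torques, N m; "tcp_pos": TCP position; "tool_rot": TCP orientation; "force": force on the tool from outside, world axes, zero at the start; "ft_torque": the same for the moment, N m; "finger_gap": opening from 0.0 (shut) to 1.0 (fully open); "gripper_force": force on a finger pad.
Only numpy, scipy, OpenCV 4.12 (cv2) and the standard library are available. Lean on these libraries where they do the work, as an engineer would, in place of code of your own. Each camera call takes 0.05 s, during which the arm holds its last target. There are 200 camera calls.

### The job

Pump up the varnish sprayer: with your fingertips push its plunger knob all the way down and let it spring all the way back up, again and again, until the indicator pin beside the pump has risen fully out, and leave the knob up. Do not touch the pin, do not lift, shove or tip the sprayer (it stands loose on the bench), and leave the other things on the bench where they are.

Things in the scene. Friction and masses are not known exactly. Their poses are not given: they have to be found in the camera images.
- sprayer: loose round bare-aluminium tank, 124 mm across, shoulder 120 mm above the bench, 2 to 3 kg; a pump tube 32 mm across rises from its middle to 150 mm; a brass nozzle sticks out 84 mm from the axis at height 85 mm. Origin: centre of the underside; z up along the pump axis; +x points to the pin, -x to the nozzle. (A similar canister near by has only a screw cap: not part of the job.)
- knob_top (a point): centre of the flat top of the black plunger knob, on the tank axis; knob 48 mm across (flat top 42 mm), 18 mm thick, on a thin rod; its top is 206 mm above the bench when up and 178 mm when pushed home. The point goes down with the knob
- plunger (a joint): how far the plunger is pushed down, m: 0 = up, 0.028 = home against its stop. The spring resists with 5 N at the top to 12.5 N at the stop, plus 3 to 5 N while the pin rises; when the finger goes up the knob springs back by itself in under 0.5 s
- pin (a joint): how far the indicator pin has risen out of its brass collar, m: 0 = down, 0.040 = fully out; starts at 0 to 0.015. A ratchet lifts it up to 8 mm in each stroke (plunger to its stop, then back to the top; under 0.020 gains nothing); on the way back it may sink 1 mm, then stays. Three to five strokes in all; once it is fully out further strokes do nothing
- pin_top (a point): centre of the top of the indicator pin, a steel rod 10 mm across that rises vertically from a brass collar on the shoulder, 46 mm from the tank axis on the sprayer's +x side; its top is 134 mm above the bench at pin value 0 and 174 mm when fully out
Not all that is in view belongs to the job. Leave any pink or red look-alike of the sprayer alone.

How it is judged:
On the way, in this order (a step that is already met when the one before it is completed fails the run):
1. the plunger is pushed down (value of joint plunger above 0.018 m).
2. the plunger springs back up (value of joint plunger below 0.005 m).
3. the pin is fully out (value of joint pin above 0.0365 m), for 0.1 s.
At the end, for the whole second after the job is handed in: the pin is at least 36.5 mm out (40 mm is fully out), the knob is back up to within 4 mm, and the sprayer stands upright and at rest on the bench within 30 mm of where it began (value of joint pin above 0.0365 m and value of joint plunger below 0.004 m and angle between sprayer's own z axis and vertical below 0.05 rad and height (world z) of sprayer below 0.006 m and distance of sprayer from where it was at the start of the episode below 0.03 m and linear speed of sprayer below 0.02 m/s); the robot touches nothing.
It fails at once if the indicator pin is touched (contact force between any of the fingers, the arm and pin above 1 N).
It fails at once if the sprayer is lifted more than 10 mm, tipped more than 10 degrees or shoved more than 40 mm (height (world z) of sprayer above 0.01 m or angle between sprayer's own z axis and vertical above 0.175 rad or distance of sprayer from where it was at the start of the episode above 0.04 m).
It fails at once if another thing on the bench is moved more than 30 mm (distance of any of canister, hub, spool, brush_cup, brush, scraper, paint_a, paint_b from where it was at the start of the episode above 0.03 m).
It also fails if it takes over 48 s, if anything falls off the work surface, if the arm or the gripper's body presses on something with over 40 N, if the wrist force passes 120 N, or if a joint passes its speed limit or range.

## Working session

There is one attempt and no reset: what is moved stays moved. The work goes in short steps, Python scripts to look and compute and a tool call to move; the robot and the scene stay as the last step left them, time stands still between calls to the robot, and variables do not carry over. Pictures are saved under pics/ and viewed, at most 10 in all, crops included, and the job is handed in when it is done.

Besides the shell and the picture viewer there is one more tool, called after "Emit:" as a command line: name --argument value ..., lists and objects as JSON in quotes. step_arm: Moves the arm, as the interface text tells. Its arguments: {"type":"object","properties":{"targets":{"type":"string"},"gripper":{"type":"number"},"squeeze":{"type":"number"}},"required":["targets"]}

```bash
mkdir -p pics
cat > h.py <<'E'
import numpy as np,cv2
from station import manip
def snap(c,n):
    im=manip.snapshot(c); cv2.imwrite(f'pics/{n}.png',im[:,:,::-1]); return im
def ray(c,p):
    k=manip.get_calibration(c);E=np.array(k['extrinsics']);f=210/np.tan(np.radians(k['fov_y'])/2)
    d=E[:3,:3]@np.array([(p[0]-k['cx'])/f,(p[1]-k['cy'])/f,1]);return E[:3,3],d
def atz(c,p,z):
    o,d=ray(c,p);return o+d*(z-o[2])/d[2]
def proj(c,X):
    k=manip.get_calibration(c);E=np.array(k['extrinsics']);f=210/np.tan(np.radians(k['fov_y'])/2)
    v=E[:3,:3].T@(np.array(X)-E[:3,3]);return [f*v[0]/v[2]+k['cx'],f*v[1]/v[2]+k['cy']]
E
python3 - <<'E'
from h import *
a=snap('side','s0');b=snap('top','t0')
np.set_printoptions(precision=4,suppress=True)
for c in('side','top'):
    print(c,manip.get_calibration(c))
    for q,z in(('knob_top',.206),('pin_top',.14),('sprayer',0)):
        for r in manip.mark_of(c,q): print(c,q,r['p'],r['position'],atz(c,r['position'],z))
print(manip.sense())
E
```

```text
side {'fov_y': 54.586765963866746, 'cx': 280.3867388515027, 'cy': 208.48444378684462, 'extrinsics': array([[ 0.9993, -0.0089,  0.0354,  0.4408],
       [-0.0312, -0.7114,  0.7021, -0.6316],
       [ 0.0189, -0.7027, -0.7112,  0.8432],
       [ 0.    ,  0.    ,  0.    ,  1.    ]])}
side knob_top 0.78 [231.5, 157.4] [0.3557 0.1788 0.206 ]
side knob_top 0.49 [320.5, 175.6] [0.5723 0.1072 0.206 ]
side knob_top 0.49 [200.8, 115.1] [0.259  0.3714 0.206 ]
side knob_top 0.46 [343.0, 113.7] [0.6645 0.3781 0.206 ]
side pin_top 0.44 [305.6, 190.6] [0.542  0.1258 0.14  ]
side sprayer 0.97 [315.8, 222.9] [0.5809 0.1425 0.    ]
side sprayer 0.84 [235.4, 212.8] [0.3529 0.185  0.    ]
side sprayer 0.84 [209.9, 171.3] [0.2633 0.3701 0.    ]
side sprayer 0.66 [334.4, 172.5] [0.661  0.3607 0.    ]
top {'fov_y': 45.520839383070694, 'cx': 268.7757919504201, 'cy': 204.0943323747886, 'extrinsics': array([[-0.0004, -0.9841,  0.1774,  0.2401],
       [-1.    ,  0.0009,  0.0028,  0.0442],
       [-0.0029, -0.1774, -0.9841,  1.4526],
       [ 0.    ,  0.    ,  0.    ,  1.    ]])}
top knob_top 0.76 [151.6, 122.
[... 183 characters left out ...]
0.206]
top sprayer 0.73 [215.6, 256.0] [0.3494 0.2023 0.    ]
top sprayer 0.72 [241.6, 180.3] [0.574  0.1291 0.    ]
top sprayer 0.63 [157.8, 288.5] [0.2567 0.3662 0.    ]
top sprayer 0.59 [163.0, 152.8] [0.659  0.3662 0.    ]
{'t': 0.4, 'q': array([ 1.1495,  0.5277,  1.4328,  0.    ,  1.1814, -0.1785]), 'qd': array([-0.0005, -0.0034, -0.0007, -0.0013,  0.0006, -0.0003]), 'tau': array([ -0.0003, -44.1805, -17.809 ,  -0.0002,   0.0033,   0.    ]), 'tcp_pos': array([0.1502, 0.6066, 0.2312]), 'tool_rot': array([ 0.1211,  0.9926, -0.0001, -0.    ]), 'force': array([-0.286 , -0.8574, -0.2258]), 'ft_torque': array([-0.0329, -0.0108,  0.023 ]), 'gripper_force': 0.0, 'finger_gap': 1.001635689562605}
```

```bash
python3 -c "
import cv2,numpy as np
a=cv2.imread('pics/s0.png');b=cv2.imread('pics/t0.png')
cv2.imwrite('pics/both.png',cv2.resize(np.hstack([a,b]),(800,300)))"
```

```text
(no output)
```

View pics/s0.png

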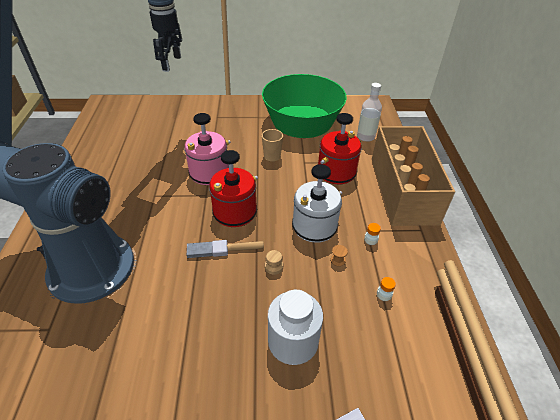

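View pics/t0.png

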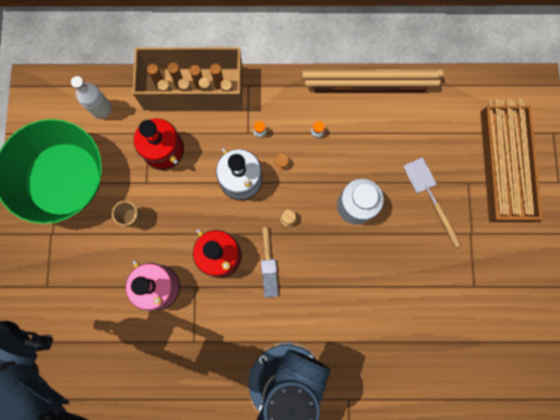

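Candidates, as side-picture pixels: the aluminium sprayer (318,205), red look-alikes (233,190) and (340,155), a pink one (206,155), and the screw-cap canister (295,330). By the description I choose the bare-aluminium one with the knob at (320,173) side and (238,161) top. I'll check it in a close crop.

Run:
```python
from h import *
a=cv2.imread('pics/s0.png')[155:250,270:365];b=cv2.imread('pics/t0.png')[135:210,200:275]
cv2.imwrite('pics/crop.png',np.hstack([cv2.resize(a,(400,400),interpolation=3),cv2.resize(b,(400,400),interpolation=3)]))
for p in([320.5,172.5],):print(atz('side',p,.206))
# triangulate knob top
A=[ray('side',[320.5,172.5]),ray('top',[237.5,158.5])]
M=0;v=0
for o,d in A:
    d=d/np.linalg.norm(d);P=np.eye(3)-np.outer(d,d);M=M+P;v=v+P@o
print(np.linalg.solve(M,v))
for z in(.206,):print(proj('side',[.577,.126,z]),proj('top',[.577,.126,z]))
```

```text
[0.57342031 0.1186066  0.206     ]
[0.58028721 0.12816798 0.19961644]
[np.float64(321.6604320948197), np.float64(170.51788882363508)] [np.float64(238.30894791266437), np.float64(161.19625561043463)]
```

View pics/crop.png

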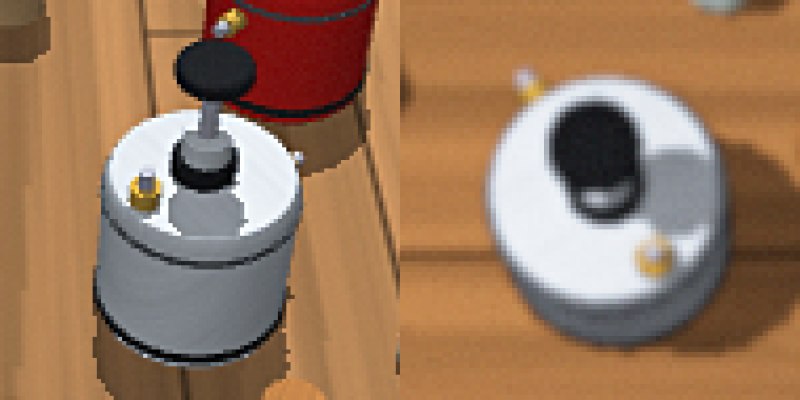

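The crop confirms the choice: bare aluminium with a black knob at side (321,171) and top (237,162). The pin in its brass collar is at side (305,196) and top (248,183), and the nozzle is opposite at top (223,150).

Run:
```python
from h import *
print(atz('side',[321,170.9],.206),atz('top',[236.8,161.6],.206))
print(atz('side',[305,195],.137),atz('top',[247.8,183],.137),atz('top',[223.5,149.5],.085))
from scipy.spatial.transform import Rotation as R
s=manip.sense();print(R.from_quat(s['tool_rot']).as_matrix().round(3), s['t'])
```

```text
[0.5752422  0.12457773 0.206     ] [0.57593332 0.12986817 0.206     ]
[0.53966721 0.11270792 0.137     ] [0.53505198 0.10434657 0.137     ] [0.64394407 0.17625637 0.085     ]
[[-0.971  0.24  -0.   ]
 [ 0.24   0.971 -0.   ]
 [ 0.    -0.    -1.   ]] 0.4
```

Emit:
step_arm --targets "0 0 -50 0;0 0 -70 0;-40 -28 -70 0;-80 -56 -70 0;-120 -84 -70 0;-160 -112 -70 0;-200 -140 -70 0;-240 -168 -70 0;-280 -196 -70 0;-320 -224 -70 0;-360 -248 -70 0;-400 -276 -70 0" --gripper 1

```text
t: 1.6
tcp_pos: [0.4734, 0.2412, 0.3016]
tool_rot: [0.121, 0.993, 0.0, 0.0]
force: [0.7, 1.1, -0.6]
finger_gap: 0.003
gripper_force: 0.0
```

Emit:
step_arm --targets "-40 -28 0 0;-80 -56 0 0;-110 -76 0 0;-129 -88 0 0;-129 -88 30 0;-129 -88 60 0;-129 -88 60 0;-129 -88 60 0"

```text
t: 2.4
tcp_pos: [0.5759, 0.1267, 0.2414]
tool_rot: [0.121, 0.993, 0.0, -0.001]
force: [0.8, -0.4, 1.7]
finger_gap: -0.0
gripper_force: 0.0
```

Run:
```python
from h import *
a=snap('side','s1');b=snap('top','t1')
a=cv2.imread('pics/s1.png')[110:250,250:390];b=cv2.imread('pics/t1.png')[115:215,190:290]
cv2.imwrite('pics/c1.png',np.hstack([cv2.resize(a,(400,400),interpolation=3),cv2.resize(b,(400,400),interpolation=3)]))
s=manip.sense();print(s['t'],s['tcp_pos'],s['force'],s['finger_gap'],proj('side',s['tcp_pos']),proj('top',s['tcp_pos']))
for c in('side','top'):
  for r in manip.mark_of(c,'knob_top'): print(c,r['p'],r['position'],atz(c,r['position'],.206))
```

```text
2.5 [0.57714536 0.12677145 0.24305064] [-0.5574642   1.01536854  0.03423173] -0.0007856094983915228 [np.float64(323.11256118963456), np.float64(158.27866358406277)] [np.float64(237.0692976704639), np.float64(157.25734748881177)]
side 0.74 [319.2, 171.1] [0.57078069 0.12386534 0.206     ]
side 0.67 [230.0, 154.7] [0.35133549 0.18972847 0.206     ]
side 0.63 [344.8, 114.9] [0.66884963 0.37187007 0.206     ]
side 0.52 [198.7, 117.6] [0.25446312 0.35865234 0.206     ]
top 0.76 [151.2, 125.2] [0.67409224 0.35410144 0.206     ]
```

View pics/c1.png

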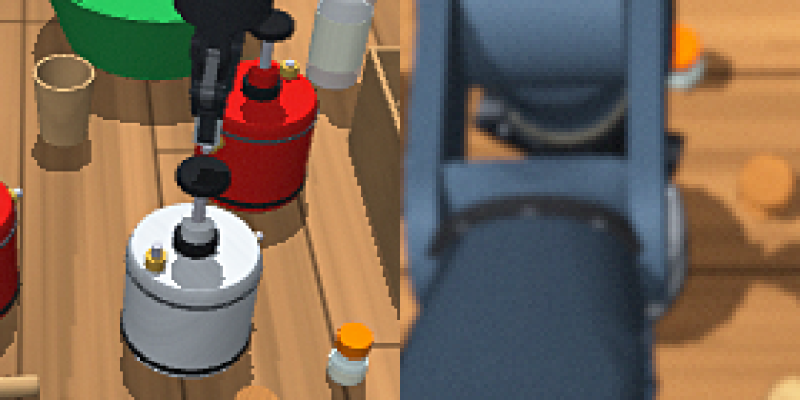

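Closed tips at side (322,162) are directly above the knob top at (321,170). Pressing now.

Emit:
step_arm --targets "2 0 20 0;2 0 35 0;2 0 45 0;2 0 55 0;2 0 60 0;2 0 63 0;2 0 65 0;2 0 65 0"

```text
t: 3.4
tcp_pos: [0.5748, 0.127, 0.1797]
tool_rot: [0.121, 0.993, 0.0, 0.001]
force: [-4.9, -0.8, 12.7]
finger_gap: 0.001
gripper_force: 6.9
```

Emit:
step_arm --targets "0 0 3 0;0 0 5 0;0 0 5 0"

```text
t: 3.7
tcp_pos: [0.5749, 0.127, 0.1779]
tool_rot: [0.121, 0.993, 0.0, 0.002]
force: [-9.4, -1.0, 28.1]
finger_gap: -0.004
gripper_force: 14.5
```

Stop reached (28 N). Release and look.

Emit:
step_arm --targets "0 0 -20 0;0 0 -45 0;0 0 -45 0;0 0 -45 0;0 0 -45 0;0 0 -45 0;0 0 -45 0"

```text
t: 4.4
tcp_pos: [0.5737, 0.1266, 0.2152]
tool_rot: [0.121, 0.993, -0.0, -0.001]
force: [0.0, -0.3, 0.4]
finger_gap: -0.002
gripper_force: 0.0
```

Run:
```python
from h import *
a=snap('side','s2')
a=cv2.imread('pics/s2.png')[110:250,250:390]
cv2.imwrite('pics/c2.png',cv2.resize(a,(560,560),interpolation=3))
s=manip.sense();print(s['t'],s['tcp_pos'],s['force'])
```

```text
4.45 [0.57383437 0.12658777 0.21535929] [-0.16790963  0.39195065 -0.26655273]
```

View pics/c2.png

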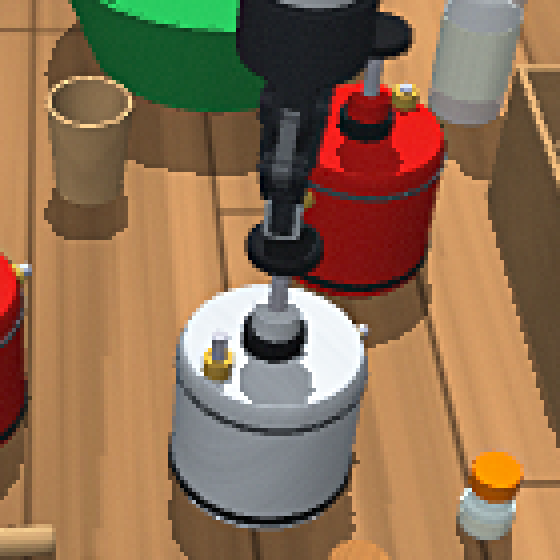

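The knob is up, the tank has not moved, and the pin top is at side (305,193.5), risen by about one step. Continuing with more strokes.

Emit:
step_arm --targets "0 0 15 0;0 0 30 0;0 0 40 0;0 0 45 0;0 0 45 0;0 0 25 0;0 0 0 0;0 0 0 0;0 0 0 0;0 0 0 0;0 0 0 0;0 0 0 0"

```text
t: 5.65
tcp_pos: [0.5737, 0.1266, 0.2151]
tool_rot: [0.121, 0.993, -0.0, -0.001]
force: [0.5, 0.2, 0.0]
finger_gap: 0.0
gripper_force: 0.0
```

Emit:
step_arm --targets "0 0 15 0;0 0 30 0;0 0 40 0;0 0 45 0;0 0 45 0;0 0 25 0;0 0 0 0;0 0 0 0;0 0 0 0;0 0 0 0;0 0 0 0;0 0 0 0"

```text
t: 6.85
tcp_pos: [0.5736, 0.1266, 0.2151]
tool_rot: [0.121, 0.993, -0.0, -0.001]
force: [0.9, -1.0, -0.7]
finger_gap: 0.0
gripper_force: 0.0
```

Run:
```python
from h import *
a=snap('side','s3')
a=cv2.imread('pics/s3.png')[110:250,250:390]
cv2.imwrite('pics/c3.png',cv2.resize(a,(560,560),interpolation=3))
s=manip.sense();print(s['t'],s['tcp_pos'],s['force'])
for p in (0,.01,.02,.03,.04): print(p,proj('side',[.537,.108,.134+p]))
```

```text
6.9 [0.57380095 0.12659766 0.21530017] [ 0.22586496 -0.41236721 -0.29124927]
0 [np.float64(304.00982395007634), np.float64(197.15526022499327)]
0.01 [np.float64(304.2501436138483), np.float64(194.27222727706297)]
0.02 [np.float64(304.4938381638588), np.float64(191.34870697130023)]
0.03 [np.float64(304.74097919473843), np.float64(188.38384041136825)]
0.04 [np.float64(304.9916403406119), np.float64(185.37674423381625)]
```

View pics/c3.png

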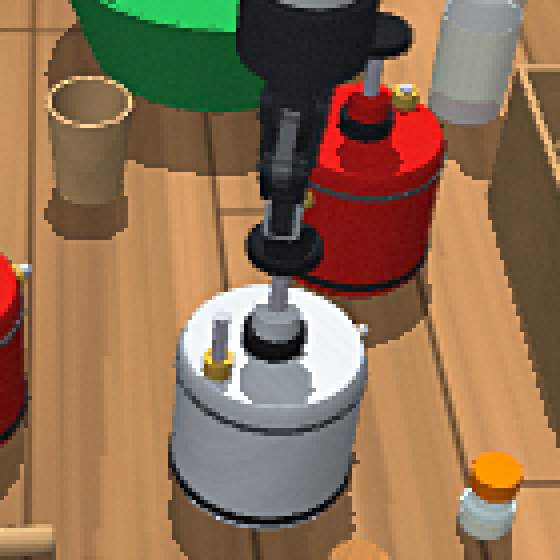

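The pin top is now at side (305,189), about 28 mm out, with the knob up and the tank in place. I'll give three more strokes, since extras do nothing, then retreat.

Emit:
step_arm --targets "0 0 15 0;0 0 30 0;0 0 40 0;0 0 45 0;0 0 45 0;0 0 25 0;0 0 0 0;0 0 0 0;0 0 0 0;0 0 0 0;0 0 0 0;0 0 0 0"

```text
t: 8.1
tcp_pos: [0.5736, 0.1266, 0.2151]
tool_rot: [0.121, 0.993, -0.0, -0.001]
force: [-0.4, -0.1, 0.3]
finger_gap: -0.0
gripper_force: 0.0
```

Emit:
step_arm --targets "0 0 15 0;0 0 30 0;0 0 40 0;0 0 45 0;0 0 45 0;0 0 25 0;0 0 0 0;0 0 0 0;0 0 0 0;0 0 0 0;0 0 0 0;0 0 0 0"

```text
t: 9.3
tcp_pos: [0.5736, 0.1266, 0.2151]
tool_rot: [0.121, 0.993, -0.0, -0.001]
force: [0.1, 0.3, -0.3]
finger_gap: -0.001
gripper_force: 0.0
```

Emit:
step_arm --targets "0 0 15 0;0 0 30 0;0 0 40 0;0 0 45 0;0 0 45 0;0 0 25 0;0 0 0 0;0 0 0 0;0 0 0 0;0 0 0 0;0 0 0 0;0 0 0 0"

```text
t: 10.5
tcp_pos: [0.5737, 0.1266, 0.2151]
tool_rot: [0.121, 0.993, -0.0, -0.001]
force: [0.0, -1.0, 0.4]
finger_gap: 0.006
gripper_force: 0.0
```

Emit:
step_arm --targets "0 0 -40 0;0 0 -80 0;0 0 -80 0;0 0 -80 0;0 0 -80 0"

```text
t: 11.0
tcp_pos: [0.5732, 0.1266, 0.2948]
tool_rot: [0.121, 0.993, -0.0, -0.002]
force: [0.6, -0.5, -0.0]
finger_gap: -0.001
gripper_force: 0.0
```

Run:
```python
from h import *
a=snap('side','s4')
a=cv2.imread('pics/s4.png')[110:250,250:390]
cv2.imwrite('pics/c4.png',cv2.resize(a,(560,560),interpolation=3))
s=manip.sense();print(s['t'],s['tcp_pos'],s['force'])
```

```text
11.05 [0.57316757 0.12654981 0.2945831 ] [ 0.1137207  -0.11840994  0.49596585]
```

View pics/c4.png

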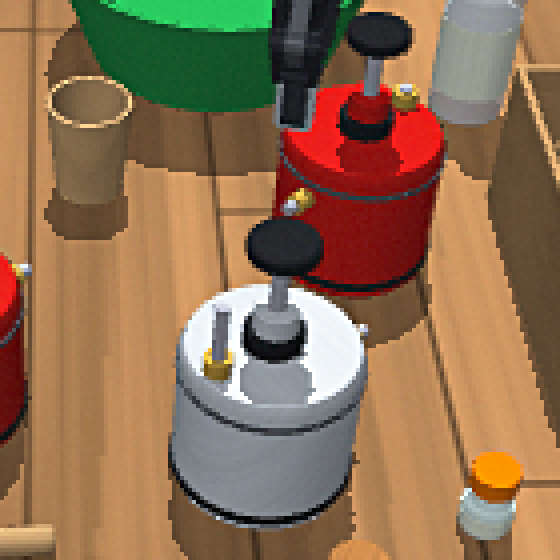

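The pin top is at side (305,186.5), close to fully out. I'll run two more strokes and check that it no longer changes.

Emit:
step_arm --targets "0 0 50 0;0 0 80 0;0 0 100 0;0 0 115 0;0 0 126 0;0 0 127 0;0 0 127 0;0 0 100 0;0 0 80 0;0 0 80 0;0 0 80 0;0 0 80 0"

```text
t: 12.25
tcp_pos: [0.5729, 0.1265, 0.2141]
tool_rot: [0.121, 0.993, -0.0, -0.002]
force: [-0.5, 0.3, -0.0]
finger_gap: -0.002
gripper_force: 0.0
```

Emit:
step_arm --targets "0 0 0 0;0 0 0 0;0 0 20 0;0 0 35 0;0 0 46 0;0 0 47 0;0 0 47 0;0 0 20 0;0 0 0 0;0 0 -40 0;0 0 -80 0;0 0 -80 0"

```text
t: 13.45
tcp_pos: [0.5779, 0.1269, 0.3022]
tool_rot: [0.121, 0.993, 0.001, 0.006]
force: [1.0, 0.2, -0.4]
finger_gap: 0.0
gripper_force: 0.0
```

Emit:
step_arm --targets "0 0 0 0;0 0 0 0;0 0 0 0"

```text
t: 13.75
tcp_pos: [0.5732, 0.1266, 0.2942]
tool_rot: [0.121, 0.993, -0.0, -0.002]
force: [0.3, -0.3, -0.3]
finger_gap: -0.001
gripper_force: 0.0
```

Run:
```python
from h import *
a=snap('side','s5')
s=manip.sense();print(s['t'],s['tcp_pos'],s['force'])
for n in('s0','s2','s3','s4','s5'): print(n,cv2.imread(f'pics/{n}.png').mean(2)[180:202,304:307].mean(1).round().astype(int))
d=cv2.absdiff(cv2.imread('pics/s4.png'),cv2.imread('pics/s5.png'))[180:250,290:350];print(d.max(),(d.max(2)>30).sum())
```

```text
13.8 [0.57334392 0.12657354 0.29440054] [0.05831175 0.57821106 0.33119281]
s0 [104 101  99 210 246 239 237 234 233 235 237 237 236 239 229 211 215  89
 101 102  96 112]
s2 [111 108 108 220 251 246 244 242 241 242 244 245 241 224 227  93 114 112
 109 107 136 117]
s3 [110 108 107 219 251 247 244 242 224 234 115 102 106 105 105 110 116 111
 109 108 137 102]
s4 [110 106 106 219 251 240 223 203  85  99 102 105 104 105 104 110 114 111
 106 106 136 103]
s5 [111 106 107 219 252 237 223 203  85  99 102 105 105 105 103 108 115 110
 107 106 135 102]
53 1
```

The pin did not change over the last two strokes, so it is saturated and fully out. The knob is up and the arm is clear.

```bash
python3 -c "
from station import manip
print(manip.sign_off())"
```

```text
the job is handed in; nothing more can be done
None
```

I pumped the sprayer until its indicator pin stopped rising, left the knob up with the arm clear, and handed the job in at about 14 s; no verdict came back.

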